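# Free the eccentric lock and dock the vial slide

## Robot

A 7-joint arm with a two-finger parallel gripper is mounted at the origin on a cart in front of the work surface, level with it; the furniture and walls round the work are solid. World frame = base frame: x ahead of the robot, y to its left, z up, the work surface at z = 0. Lengths are in m, angles in rad, forces in N, time in s.
With the tool pointing down it reaches from about 0.4 to 0.925 m from the base axis. Payload 4.1 kg.
Tool frame: the origin (TCP) lies on the front face of the gripper's body, between the roots of the fingers; the fingertips stand 73 mm ahead of it and the grasp point (between the pads) lies 54 mm ahead of it; z points along the fingers, y is the line along which they close (so a half turn about z gives the same grasp; the last joint's range is limited). The gripper opens to 85 mm and grips with 20 to 120 N. Pads are 22 mm wide; open, the fingers measure 114 mm over their backs; the gripper's body (76 mm by 85 mm) begins 54 mm behind the grasp point. The pads swing forward as they close: fully open they stand 13 mm farther back than shut.
Start: joints at [-1.203, 0.398, 0.045, 1.537, -0.019, 1.207, -0.051], TCP at [0.293, 0.58, 0.304] pointing down, gripper open.
Joint ranges: [-2.82, 2.82], [-0.49, 2.23], [-1.37, 1.46], [0, 2.46], [-1.36, 4.5], [0.23, 2], [-2.94, 2.94]. Speed limits (rad/s): [2.57, 2.57, 3.14, 3.14, 3.14, 3.14, 3.14].

## Interface

Orientations are given as a unit quaternion [w, x, y, z].
In Python, from workcell import manip gives the robot as it stands.
- The arm moves only by the tool drive_effector, called by a JSON object that holds its "op" and its "data". Schema: {"type":"object","properties":{"segments":{"type":"array","items":{"type":"object","properties":{"trans":{"type":"array","items":{"type":"number"},"minItems":3,"maxItems":3},"rotvec":{"type":"array","items":{"type":"number"},"minItems":3,"maxItems":3}},"additionalProperties":false},"minItems":1,"maxItems":12},"aperture":{"type":"number"},"squeeze":{"type":"number"},"only":{"type":"string"},"quiet":{"type":"boolean"},"lines":{"type":"string"}},"required":["segments"],"additionalProperties":false}. segments is a list of rows, 1 to 12 of them, each an object with the fields trans (a list: dx, dy, dz in m), rotvec (a list: a rotation vector rx, ry, rz in rad); a field left out counts as zero; each row is the pose to reach, as a shift and turn from the pose commanded when the call began, along the tool's axes at that moment; what a row does not reach only later rows make up. A row lasts 1/12 s, in which the tool goes at most 0.0417 m and 0.125 rad, less where a joint would pass 70% of its speed; a pose out of reach is approached as far as the arm can. aperture is the finger opening in m, set as the call begins (left out keeps the last). The fingers move at their own pace and stop on an object; squeeze is the grip in N (left out, the last holds). Time passes only in rows, so rows that do not move let the fingers close. The tool returns the time, the measured TCP pose, the force, the opening and the grip force at its end. only (a regular expression) keeps the lines of the reply that match it, lines (a string "A,B") keeps lines A to B, and quiet returns only ok. Input that does not fit is refused with a message, and nothing moves.
- manip.observe(): the state, without advancing time (a new reading comes with each control period).
- manip.get_image(name): name is "scene" or "top" or "wrist"; returns a dict with "color" (400x640x3 uint8, blue, green, red), "fovy" (degrees; the focal length in pixels is half the picture's height over the tangent of half this angle, whatever the lens; pixels are square), "cx", "cy" (the principal point, pixels), "distortion" ([k1, k2, p1, p2, k3] as OpenCV has them; the pictures are not rectified), "world_to_cam" (4x4, takes a point from world to camera coordinates). Camera axes: x right, y down, z forward; pixel columns grow to the right and rows downward; lengths in m; the calibration is good to about 2 mm. A picture is of the moment at which its call begins. There is no depth.
- manip.hand_in(): hands the job in; it is judged then, once.
The state is a dict: "t": time; "joint_positions": joint angles; "joint_velocities": joint speeds; "effort": joint torques, N m; "position": TCP position; "tcp_rot": TCP orientation; "wrist_force": force on the tool from outside, world axes, zero at the start; "wrist_torque": the same for the moment, N m; "finger_gap": finger opening in m; "gripper_force": force on a finger pad.
Only numpy, scipy, OpenCV 4.12 (cv2) and the standard library are available. Lean on these libraries where they do the work, as an engineer would, in place of code of your own. Each camera call takes 0.05 s, during which the arm holds its last target. There are 200 camera calls.

## Task

Get the vial rack docked: with the fingertips, push the lever of the eccentric cam round until it rests at its stop post, so that the cam's low point faces the slide, and only then push the slide forward along its channel until it is fully home against the end stop. Do not move the slide before the cam is at its low point. Only push: do not lift the slide or its rack off the fixture, leave the cam at its low point, and leave the beaker, bottle and timer undisturbed.

Things in the scene. Friction and masses are not known exactly. Their poses are not given: they have to be found in the camera images.
- fixture: Fixed aluminium base plate 310 x 108 x 6 mm on the bench. Origin: centre of its underside; z up; +x is 'forward', the way the slide is pushed (to the robot's right, turned 6 to 21 degrees away from it); +y is the side away from the robot. Two steel rails, inner faces at y = +-38.5 mm, tops at z = 20 mm, from x = -150 to +75 mm, form the channel.
- end_stop (a point): Middle of the end stop: the upright rear face, at x = +75 mm in the fixture frame, of the steel pedestal (60 mm wide, top at z = 15 mm) that carries the cam. The slide's plate front meets it when fully home.
- stop_post (a point): Top of the lever's stop post, 8 mm thick, at x = +135, y = -45, z = 41 mm in the fixture frame.
- cam_axis (a point): Top of the cam's vertical pivot, at x = +105, y = 0, z = 45.5 mm in the fixture frame. The cam is a steel disc of radius 30 mm, z = 20.5 to 32.5 mm, its centre 18 mm off the pivot: the rim reaches 12 mm at the low point, 48 mm at the high point. It carries a dark lever with an upright knob.
- cam (a joint): Cam angle, rad. 0 = low point faces the slide, lever at its post (hard stop). Grows counterclockwise from above to 2.45; starts at 1.8 to 2.4, blocking the slide 14 mm or more short of home; turn it clockwise. The lever points at (value - 0.8) rad from fixture +x towards +y: at first to the far side, then over the front end to the near front. It stays where left; 2 to 3 N at the knob turns it.
- lever_knob (a point): Centre of the top of the black upright knob (16 mm diameter, z = 39 to 84 mm above the bench) at the lever's end, 50 mm from the cam axis; turns with the cam. The lever bar under it is 12 mm wide, z = 33 to 40 mm, and ends 59 mm from the axis.
- slide: Grey slide, loose in the channel (1 mm play a side), 0.35 to 0.55 kg; 5 N moves it. Plate 132 x 75 x 10 mm, origin at the centre of its underside, 6 mm above the bench, axes as the fixture's. A vial rack 62 mm wide (top 44 mm above the origin) is fixed on it; in front a roller nose reaches x = +82.5 mm, 28 mm high. Home: origin at x = +9 mm in the fixture frame; starts 45 to 80 mm short of it.
- push_face (a point): On the slide's rear face (slide x = -66 mm), 46 mm above the bench, in the middle of the width of the upright push plate, which is 75 mm wide, 8 mm thick and stands to 58 mm above the bench. Push here.
- beaker: Loose clear beaker, 54 mm diameter, 70 mm tall, beside the channel on the far side; origin: centre of its underside. Bystander.
- bottle: Loose brown glass bottle with white cap, 42 mm diameter, 78 mm tall, beside the channel's rear half on the far side; origin: centre of its underside. Bystander.
- bench_timer: Loose white timer, 60 x 66 x 20 mm, on the bench beyond the front end of the fixture; origin: centre of its underside. Bystander.

How it is judged:
On the way, in this order (a step that is already met when the one before it is completed fails the run):
1. the cam is turned to its low point while the slide still stands back (value of joint cam below 0.25 rad and x of slide in the frame of fixture below -0.024 m), for 0.2 s.
2. the slide is pushed fully home (value of joint cam below 0.25 rad and x of slide in the frame of fixture above 0.006 m), for 0.2 s.
At the end, for the whole second after the job is handed in: The cam is within 0.25 rad of its low point, and the slide lies at rest flat in its channel within 3 mm of its home position against the end stop (all of step 2 and x of slide in the frame of fixture below 0.012 m and z of slide in the frame of fixture below 0.012 m and angle between the x axis of slide and the x axis of fixture, either way round below 0.05 rad and linear speed of slide below 0.01 m/s and velocity of joint cam between -0.05 and 0.05 rad/s); the robot touches nothing.
It fails at once if the slide is moved more than 12 mm while the cam is not yet at its low point (value of joint cam above 0.3 rad and distance of slide from where it was at the start of the episode above 0.012 m).
It fails at once if the slide is lifted (more than 10 mm) or tipped (z of slide in the frame of fixture above 0.016 m or angle between slide's own z axis and vertical above 0.2 rad).
It fails at once if the beaker is moved more than 20 mm or tipped (distance of beaker from where it was at the start of the episode above 0.02 m or angle between beaker's own z axis and vertical above 0.3 rad).
It fails at once if the bottle is moved more than 20 mm or tipped (distance of bottle from where it was at the start of the episode above 0.02 m or angle between bottle's own z axis and vertical above 0.3 rad).
It fails at once if the bench timer is moved more than 20 mm or tipped (distance of bench_timer from where it was at the start of the episode above 0.02 m or angle between bench_timer's own z axis and vertical above 0.3 rad).
It also fails if it takes over 61 s, if anything falls off the work surface, if the arm or the gripper's body presses on something with over 40 N, if the wrist force passes 120 N, or if a joint passes its speed limit or range.

## Working session

There is one attempt and no reset: what is moved stays moved. The work goes in short steps, Python scripts to look and compute and a tool call to move; the robot and the scene stay as the last step left them, time stands still between calls to the robot, and variables do not carry over. Pictures are saved under pics/ and viewed, at most 11 in all, crops included, and the job is handed in when it is done.

```bash
ls; mkdir -p pics
```

Run:
```python
from workcell import manip
import cv2
s=manip.observe();print(s['t'],s['position'],s['tcp_rot'],s['finger_gap'])
for n in('top','scene'):
    d=manip.get_image(n);cv2.imwrite(f'pics/{n}0.png',d['color']);print(n,d['fovy'],d['cx'],d['cy'],d['distortion'],d['world_to_cam'])
```

```text
pics
workcell.py
0.0 [0.2922699  0.58005512 0.30286738] [-1.56675548e-04  2.31225857e-01  9.72899629e-01 -9.43900358e-04] 0.08526078705619948
top 53.50932470204325 324.75122645833085 197.0873544508299 [-0.04678783  0.          0.          0.          0.        ] [[ 0.01155232 -0.999931   -0.00213051 -0.21331481]
 [-0.97870927 -0.01087044 -0.20496339  0.50761979]
 [ 0.20492608  0.00445295 -0.97876732  0.82519909]
 [ 0.          0.          0.          1.        ]]
scene 54.443930145900644 320.1713809184595 200.35121272913773 [-0.08461613  0.          0.          0.          0.        ] [[ 0.55310312 -0.83307051 -0.00839451 -0.47226209]
 [-0.5497512  -0.35739007 -0.75501388  0.25964596]
 [ 0.62597968  0.42221542 -0.65565507  0.67818579]
 [ 0.          0.          0.          1.        ]]
```

View pics/top0.png

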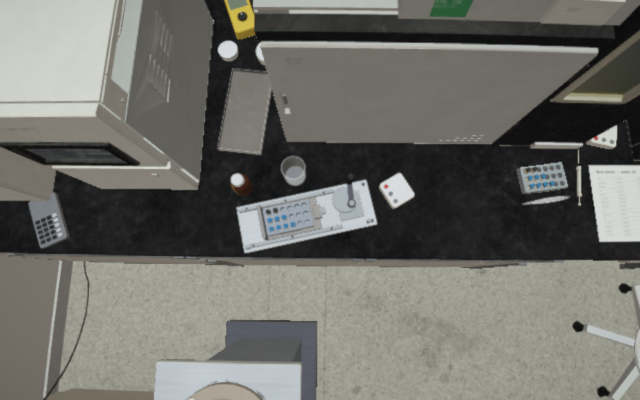

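View pics/scene0.png

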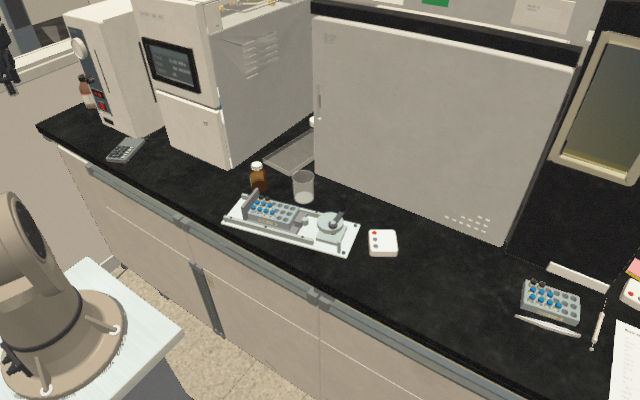

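Run:
```python
import cv2
a=cv2.imread('pics/top0.png')[145:260,220:420]
cv2.imwrite('pics/tc.png',cv2.resize(a,None,fx=4,fy=4,interpolation=cv2.INTER_CUBIC))
a=cv2.imread('pics/scene0.png')[150:265,215:405]
cv2.imwrite('pics/sc.png',cv2.resize(a,None,fx=4,fy=4,interpolation=cv2.INTER_CUBIC))
```

```text
(no output)
```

View pics/tc.png

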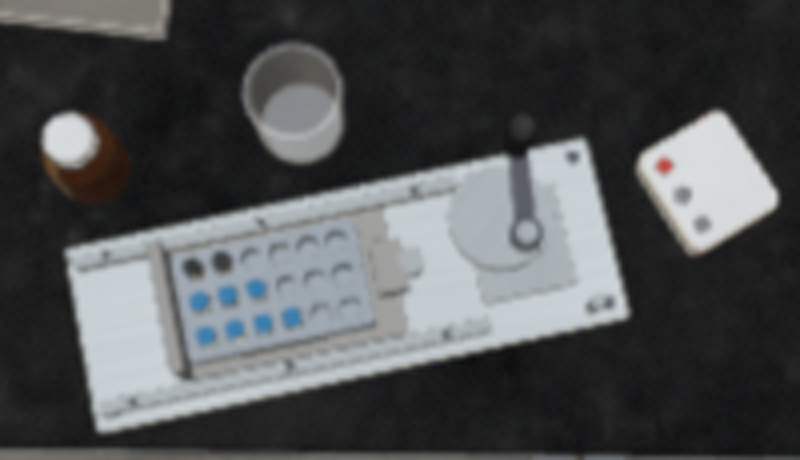

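View pics/sc.png

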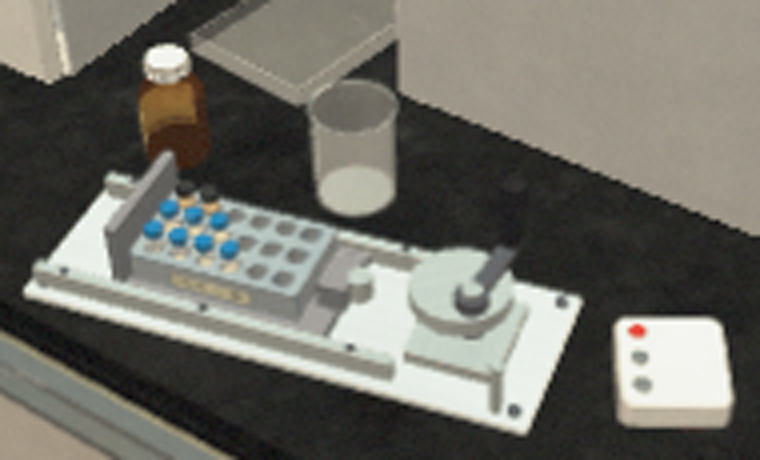

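Create h.py:
```python
import numpy as np,cv2
from workcell import manip
from scipy.spatial.transform import Rotation as R
def proj(d,P):
    w=np.array(d['world_to_cam']);f=200/np.tan(np.radians(d['fovy'])/2)
    K=np.array([[f,0,d['cx']],[0,f,d['cy']],[0,0,1]])
    return cv2.projectPoints(np.float64(P).reshape(-1,1,3),cv2.Rodrigues(w[:3,:3])[0],w[:3,3],K,np.array(d['distortion'],float))[0][:,0]
def fix(p,P):
    c,s=np.cos(p[2]),np.sin(p[2]);P=np.atleast_2d(np.float64(P))
    return np.c_[p[0]+c*P[:,0]-s*P[:,1],p[1]+s*P[:,0]+c*P[:,1],P[:,2]]
```

Create fit.py:
```python
from h import *
from scipy.optimize import least_squares
D={n:manip.get_image(n) for n in('top','scene')}
O={'top':(220,145),'scene':(215,150)}
px={'top':[(66,247),(98,432),(629,317),(585,138),(526,232),(603,297),(522,124),(151,244),(187,378)],
'scene':[(113,178),(25,295),(525,432),(581,298),(472,288),(494,372),(514,186),(165,154),(107,231)]}
ob={'top':[(293,80),(69,138),(708,180)],'scene':[(355,104),(168,52),(672,365)]}
cv=lambda n,l:(np.array(l)+.5)/4-.5+O[n]
def pts(p):
    a=p[3]-.8;r=p[4]-.066
    return fix(p,[[-.155,.054,.006],[-.155,-.054,.006],[.155,-.054,.006],[.155,.054,.006],[.105,0,.0455],[.135,-.045,.041],
     [.105+.05*np.cos(a),.05*np.sin(a),.084],[r,.0375,.058],[r,-.0375,.058]])
def res(p): return np.concatenate([(proj(D[n],pts(p))-cv(n,px[n])).ravel() for n in D])
s=least_squares(res,[.55,-.15,-1.3,2.1,-.05],loss='soft_l1')
s=min([least_squares(res,[.55,-.15,y,2.1,-.05],loss='soft_l1') for y in(-1.3,-.2,.3,1.3)],key=lambda s:s.cost)
print(s.x,np.round(s.fun.reshape(2,-1,2),1).tolist())
p=s.x
for i,z in enumerate((.07,.078,.02)):
    f=least_squares(lambda q:np.concatenate([(proj(D[n],[q[0],q[1],z])-cv(n,ob[n][i])).ravel() for n in D]),[.6,-.1])
    c,sn=np.cos(p[2]),np.sin(p[2]);d=f.x-p[:2]
    print(i,f.x,f.cost,'fix',c*d[0]+sn*d[1],-sn*d[0]+c*d[1])
print('knob',pts(p)[6],'axis',pts(p)[4])
np.save('p.npy',p)
o=manip.observe();print(o['t'],o['wrist_force'])
```

```bash
python3 fit.py
```

Create ray.py:
```python
from h import *
def ray(d,u,z):
    w=np.array(d['world_to_cam']);f=200/np.tan(np.radians(d['fovy'])/2)
    K=np.array([[f,0,d['cx']],[0,f,d['cy']],[0,0,1]])
    n=cv2.undistortPoints(np.float64([[u]]),K,np.array(d['distortion'],float))[0,0]
    Rm=w[:3,:3];c=-Rm.T@w[:3,3];v=Rm.T@np.r_[n,1];return c+v*(z-c[2])/v[2]
```

Run:
```python
from ray import *
t=manip.get_image('top');s=manip.get_image('scene')
for u in((103,188),(198,190),(208,65),(285,143),(495,143)):print('top',u,ray(t,u,0)[:2].round(3),ray(t,u,.3)[:2].round(3))
for u in((165,145),(228,166),(314,177),(503,244),(200,270)):print('sc',u,ray(s,u,0)[:2].round(3))
p=np.load('p.npy');o=manip.observe()
Rt=R.from_quat(np.roll(o['tcp_rot'],-1)).as_matrix();print(Rt.round(3))
```

```text
top (103, 188) [0.537 0.325] [0.469 0.148]
top (198, 190) [0.535 0.093] [ 0.467 -0.007]
top (208, 65) [0.862 0.094] [ 0.687 -0.006]
top (285, 143) [ 0.654 -0.11 ] [ 0.547 -0.143]
top (495, 143) [ 0.66  -0.621] [ 0.552 -0.486]
sc (165, 145) [0.544 0.365]
sc (228, 166) [0.569 0.121]
sc (314, 177) [ 0.658 -0.11 ]
sc (503, 244) [ 0.686 -0.603]
sc (200, 270) [ 0.264 -0.089]
[[-0.893  0.45  -0.   ]
 [ 0.45   0.893 -0.001]
 [-0.    -0.001 -1.   ]]
```

{"op": "drive_effector", "data": {"segments": [{"trans":[-0.02,-0.02,0],"rotvec":[0,0,0.03]},{"trans":[-0.05,-0.05,0],"rotvec":[0,0,0.08]},{"trans":[-0.075,-0.077,0],"rotvec":[0,0,0.12]},{"trans":[-0.1,-0.103,0],"rotvec":[0,0,0.17]},{"trans":[-0.125,-0.129,0],"rotvec":[0,0,0.21]},{"trans":[-0.15,-0.155,0],"rotvec":[0,0,0.25]},{"trans":[-0.175,-0.18,0],"rotvec":[0,0,0.3]},{"trans":[-0.2,-0.206,0],"rotvec":[0,0,0.34]},{"trans":[-0.225,-0.232,0],"rotvec":[0,0,0.38]},{"trans":[-0.25,-0.258,0],"rotvec":[0,0,0.43]},{"trans":[-0.275,-0.284,0],"rotvec":[0,0,0.47]},{"trans":[-0.296,-0.306,0],"rotvec":[0,0,0.5]}], "aperture": 0, "squeeze": 30}}

```text
t: 1.3
position: [0.4196, 0.1713, 0.3042]
tcp_rot: [0.0, 0.466, 0.885, 0.0]
wrist_force: [1.2, -0.3, 0.5]
finger_gap: -0.0
gripper_force: 0.0
```

Run:
```python
from h import *
o=manip.observe();print(o['joint_positions'],o['tcp_rot'],o['position'])
```

```text
[-0.81938348  0.03876397  0.34826643  1.99011819 -0.01463489  1.11441382
  0.13572757] [2.27766193e-04 4.66275559e-01 8.84639470e-01 2.45636899e-04] [0.41958221 0.1712924  0.30416628]
```

{"op": "drive_effector", "data": {"segments": [{"trans":[-0.02,-0.006,0],"rotvec":[0,0,0.03]},{"trans":[-0.055,-0.017,0],"rotvec":[0,0,0.07]},{"trans":[-0.09,-0.028,0.005],"rotvec":[0,0,0.12]},{"trans":[-0.125,-0.038,0.015],"rotvec":[0,0,0.16]},{"trans":[-0.16,-0.05,0.025],"rotvec":[0,0,0.2]},{"trans":[-0.195,-0.06,0.035],"rotvec":[0,0,0.25]},{"trans":[-0.23,-0.07,0.045],"rotvec":[0,0,0.3]},{"trans":[-0.265,-0.081,0.055],"rotvec":[0,0,0.34]},{"trans":[-0.3,-0.092,0.065],"rotvec":[0,0,0.39]},{"trans":[-0.335,-0.103,0.08],"rotvec":[0,0,0.43]},{"trans":[-0.37,-0.113,0.09],"rotvec":[0,0,0.47]},{"trans":[-0.405,-0.124,0.1],"rotvec":[0,0,0.51]}]}}

```text
t: 2.3
position: [0.5481, -0.2304, 0.2027]
tcp_rot: [-0.0, 0.673, 0.739, 0.0]
wrist_force: [1.5, 0.5, 0.6]
finger_gap: -0.0003
gripper_force: 0.0
```

Run:
```python
from h import *
o=manip.observe();print(o['joint_positions'],o['tcp_rot'],o['position'])
d=manip.get_image('wrist');cv2.imwrite('pics/w1.png',d['color'])
p=np.load('p.npy');pts=[[.105,0,.0455],[.105+.05*np.cos(p[3]-.8),.05*np.sin(p[3]-.8),.084]]
print(proj(d,fix(p,pts)))
```

```text
[-0.15853769  0.46903488  0.63979494  1.79462992 -0.33011585  0.987325
  0.70765997] [-4.20310695e-04  6.73334001e-01  7.39338284e-01  2.19428254e-04] [ 0.54806865 -0.23042535  0.20272527]
[[259.08063675 239.28228847]
 [314.5314843  262.75665798]]
```

View pics/w1.png

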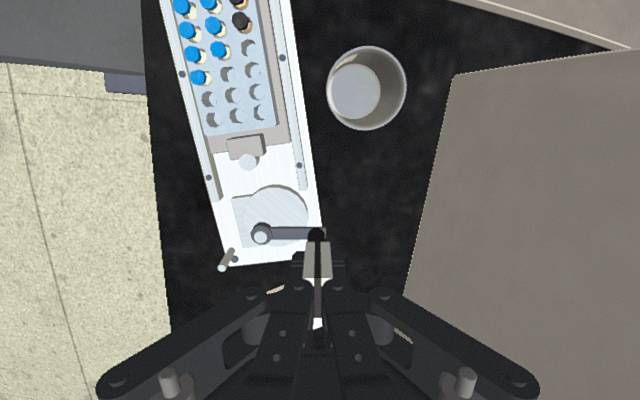

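Run:
```python
from h import *
d=manip.get_image('wrist');p=np.load('p.npy')
w=np.array(d['world_to_cam']);print('cam',-w[:3,:3].T@w[:3,3])
for c in(1.9,2.0,2.1,2.235,2.35):
  a=c-.8;print(c,proj(d,fix(p,[[.105+r*np.cos(a),r*np.sin(a),z] for r,z in((.0,.04),(.04,.04),(.05,.084))])).round(0).tolist())
o=manip.observe();Rt=R.from_quat(np.roll(o['tcp_rot'],-1)).as_matrix()
print('tip',proj(d,[o['position']+Rt@[x,0,.073] for x in(-.011,.011)]))
print('post',proj(d,fix(p,[.135,-.045,.041])))
```

```bash
python3 -c "
import cv2
a=cv2.imread('pics/w1.png')[180:290,210:370];cv2.imwrite('pics/w1c.png',cv2.resize(a,None,fx=5,fy=5,interpolation=cv2.INTER_CUBIC))"
```

```text
cam [ 0.54038687 -0.15244556  0.27074312]
1.9 [[261.0, 227.0], [303.0, 240.0], [313.0, 271.0]]
2.0 [[261.0, 227.0], [305.0, 236.0], [315.0, 266.0]]
2.1 [[261.0, 227.0], [305.0, 232.0], [316.0, 260.0]]
2.235 [[261.0, 227.0], [306.0, 227.0], [317.0, 252.0]]
2.35 [[261.0, 227.0], [305.0, 222.0], [316.0, 246.0]]
tip [[315.61576372 269.01168346]
 [315.4586085  235.22778251]]
post [[221.33576097 262.41802757]]
```

View pics/w1c.png

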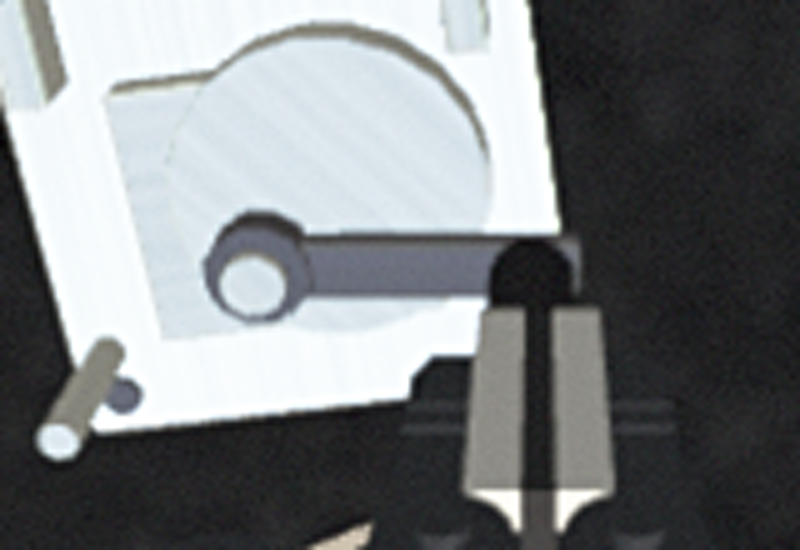

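{"op": "drive_effector", "data": {"segments": [{"trans":[0,0,0.02]},{"trans":[0,0,0.04]},{"trans":[0,0,0.06]},{"trans":[0,0,0.077]},{"trans":[0,0,0.077]},{"trans":[0,0,0.077]}]}}

```text
t: 2.9
position: [0.5471, -0.2286, 0.1263]
tcp_rot: [-0.001, 0.673, 0.74, -0.0]
wrist_force: [0.1, -0.5, 0.9]
finger_gap: 0.0001
gripper_force: 0.0
```

Run:
```python
from h import *
o=manip.observe();p=np.load('p.npy')
Rt=R.from_quat(np.roll(o['tcp_rot'],-1)).as_matrix()
print(Rt.round(3))
print('axis in tool',Rt.T@(fix(p,[.105,0,.0455])[0]-o['position']))
a=p[3]-.8
print('knob in tool',Rt.T@(fix(p,[.105+.05*np.cos(a),.05*np.sin(a),.084])[0]-o['position']))
```

```text
[[-0.095  0.995 -0.002]
 [ 0.995  0.095  0.001]
 [ 0.001 -0.001 -1.   ]]
axis in tool [-0.03462786 -0.05121499  0.08085088]
knob in tool [-0.03463371 -0.00127108  0.04227814]
```

{"op": "drive_effector", "data": {"segments": [{"trans":[-0.005,0,0]},{"trans":[-0.01,0,0]},{"trans":[-0.015,0,0]},{"trans":[-0.015,0,0]}]}}

```text
t: 3.23
position: [0.5495, -0.2458, 0.1282]
tcp_rot: [0.001, 0.673, 0.739, 0.001]
wrist_force: [-0.2, 0.1, 0.2]
finger_gap: -0.0003
gripper_force: 0.0
```

{"op": "drive_effector", "data": {"segments": [{"trans":[-0.0052,0.0016,0],"rotvec":[0,0,0.1]},{"trans":[-0.0105,0.0028,0],"rotvec":[0,0,0.2]},{"trans":[-0.0159,0.0033,0],"rotvec":[0,0,0.3]},{"trans":[-0.0214,0.0034,0],"rotvec":[0,0,0.4]},{"trans":[-0.0268,0.0029,0],"rotvec":[0,0,0.5]},{"trans":[-0.0321,0.0018,0],"rotvec":[0,0,0.6]},{"trans":[-0.0373,0.0002,0],"rotvec":[0,0,0.7]},{"trans":[-0.0424,-0.0018,0],"rotvec":[0,0,0.8]},{"trans":[-0.0424,-0.0018,0],"rotvec":[0,0,0.8]},{"trans":[-0.0424,-0.0018,0],"rotvec":[0,0,0.8]}]}}

```text
t: 4.07
position: [0.5508, -0.2873, 0.1271]
tcp_rot: [0.0, 0.907, 0.42, -0.0]
wrist_force: [-0.4, 0.3, -1.6]
finger_gap: -0.0004
gripper_force: 0.1
```

Create st.py:
```python
from h import *
o=manip.observe();p=np.load('p.npy')
Rt=R.from_quat(np.roll(o['tcp_rot'],-1)).as_matrix()
print('axis in tool',(Rt.T@(fix(p,[.105,0,.0455])[0]-o['position'])).round(4),'q',o['joint_positions'].round(2))
lever=np.arctan2(*(-Rt[[1,0],1]*-1)) # tool +y points outward along lever
print('cam est',lever-p[2]+.8,'F',o['wrist_force'],o['t'])
```

```bash
python3 st.py
```

```text
axis in tool [-0.0184 -0.0519  0.0816] q [-0.14  0.67  0.77  1.78 -0.57  0.92  0.18]
cam est 1.436973148789695 F [-0.41411444  0.34092308 -1.58741922] 4.0667
```

{"op": "drive_effector", "data": {"segments": [{"trans":[-0.0052,0.0016,0],"rotvec":[0,0,0.1]},{"trans":[-0.0105,0.0028,0],"rotvec":[0,0,0.2]},{"trans":[-0.0159,0.0033,0],"rotvec":[0,0,0.3]},{"trans":[-0.0214,0.0034,0],"rotvec":[0,0,0.4]},{"trans":[-0.0268,0.0029,0],"rotvec":[0,0,0.5]},{"trans":[-0.0321,0.0018,0],"rotvec":[0,0,0.6]},{"trans":[-0.0373,0.0002,0],"rotvec":[0,0,0.7]},{"trans":[-0.0424,-0.0018,0],"rotvec":[0,0,0.8]},{"trans":[-0.0424,-0.0018,0],"rotvec":[0,0,0.8]}]}}

```text
t: 4.82
position: [0.5219, -0.3182, 0.127]
tcp_rot: [0.0, 0.999, 0.032, 0.0]
wrist_force: [0.7, 1.7, 0.9]
finger_gap: 0.0001
gripper_force: 0.5
```

```bash
python3 st.py
```

Run:
```python
from h import *
a=manip.get_image('top')['color'][140:260,220:420]
b=manip.get_image('wrist')['color'][100:340,150:490]
cv2.imwrite('pics/c2.png',np.hstack([cv2.resize(a,(400,240),interpolation=cv2.INTER_CUBIC),b]))
```

```text
axis in tool [-0.0193 -0.0517  0.0815] q [-0.19  0.75  0.96  1.81 -0.74  0.98 -0.42]
cam est 0.6346735537310613 F [0.74005691 1.68043861 0.93410814] 4.8167
```

View pics/c2.png

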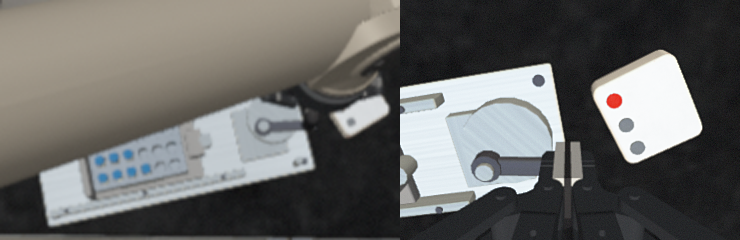

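{"op": "drive_effector", "data": {"segments": [{"trans":[-0.0052,0.0016,0],"rotvec":[0,0,0.1]},{"trans":[-0.0105,0.0028,0],"rotvec":[0,0,0.2]},{"trans":[-0.0159,0.0033,0],"rotvec":[0,0,0.3]},{"trans":[-0.0214,0.0034,0],"rotvec":[0,0,0.4]},{"trans":[-0.0268,0.0029,0],"rotvec":[0,0,0.5]},{"trans":[-0.0321,0.0018,0],"rotvec":[0,0,0.6]},{"trans":[-0.0347,0.0011,0],"rotvec":[0,0,0.65]},{"trans":[-0.0347,0.0011,0],"rotvec":[0,0,0.65]},{"trans":[-0.037,0.0011,0],"rotvec":[0,0,0.65]},{"trans":[-0.037,0.0011,0],"rotvec":[0,0,0.65]}]}}

```text
t: 5.75
position: [0.487, -0.3217, 0.1271]
tcp_rot: [-0.0, 0.958, -0.287, 0.002]
wrist_force: [5.4, -0.4, -1.7]
finger_gap: -0.0001
gripper_force: 2.2
```

```bash
python3 st.py
```

Run:
```python
from h import *
a=manip.get_image('top')['color'][140:260,220:420]
b=manip.get_image('wrist')['color'][100:340,150:490]
cv2.imwrite('pics/c3.png',np.hstack([cv2.resize(a,(400,240),interpolation=cv2.INTER_CUBIC),b]))
```

```text
axis in tool [-0.0196 -0.0516  0.0816] q [-0.25  0.8   1.11  1.88 -0.86  1.03 -0.91]
cam est -0.01138277041852187 F [ 5.35888482 -0.44863911 -1.65435031] 5.75
```

View pics/c3.png

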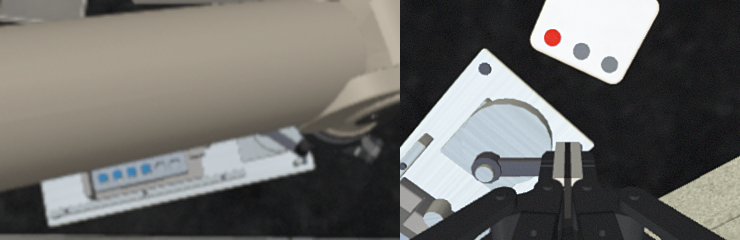

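{"op": "drive_effector", "data": {"segments": [{"trans":[-0.003,0,0]},{"trans":[-0.005,0,0]},{"trans":[-0.005,0,0]},{"trans":[-0.005,0,0]}]}}

```text
t: 6.18
position: [0.4865, -0.321, 0.1274]
tcp_rot: [0.003, 0.958, -0.286, 0.006]
wrist_force: [13.6, -7.9, -11.7]
finger_gap: 0.0001
gripper_force: 7.7
```

```bash
python3 st.py
```

```text
axis in tool [-0.0195 -0.0516  0.0816] q [-0.26  0.8   1.12  1.89 -0.86  1.01 -0.91]
cam est -0.010733738763818446 F [ 13.55787081  -7.85608294 -11.67564809] 6.1833
```

{"op": "drive_effector", "data": {"segments": [{"trans":[0.015,0,0]},{"trans":[0.025,0,0]},{"trans":[0.03,0,0]},{"trans":[0.03,0,-0.03]},{"trans":[0.03,0,-0.06]},{"trans":[0.03,0,-0.085]},{"trans":[0.03,0,-0.085]}]}}

```text
t: 6.77
position: [0.5063, -0.3381, 0.2169]
tcp_rot: [0.002, 0.958, -0.288, 0.003]
wrist_force: [1.0, -1.4, 0.7]
finger_gap: -0.0
gripper_force: 0.0
```

Run:
```python
from h import *
o=manip.observe();p=np.load('p.npy');p0=o['position']
Rt=R.from_quat(np.roll(o['tcp_rot'],-1)).as_matrix()
tgt=fix(p,[-.136,0,.211])[0]
fw=R.from_euler('z',p[2]).as_matrix()
# desired: tool -x = fixture x, z down
T=np.c_[-fw[:,0],fw[:,1],[0,0,-1]];print(np.linalg.det(T))
print(p0,tgt,'tool d',Rt.T@(tgt-p0),'rv',R.from_matrix(Rt.T@T).as_rotvec(),o['joint_positions'].round(2))
```

```text
1.0000000000000002
[ 0.50633487 -0.33813159  0.21685868] [ 0.44430962 -0.03316805  0.211     ] tool d [-0.22016467 -0.21999008  0.0040127 ] rv [ 9.13399892e-03 -1.95318649e-03 -2.38607887e+00] [-0.28  0.75  1.21  1.76 -0.76  1.18 -1.  ]
```

{"op": "drive_effector", "data": {"segments": [{"trans":[-0.009,-0.009,0],"rotvec":[0,0,-0.1]},{"trans":[-0.018,-0.018,0],"rotvec":[0,0,-0.2]},{"trans":[-0.027,-0.027,0],"rotvec":[0,0,-0.3]},{"trans":[-0.036,-0.036,0],"rotvec":[0,0,-0.4]},{"trans":[-0.045,-0.045,0],"rotvec":[0,0,-0.5]},{"trans":[-0.055,-0.055,0],"rotvec":[0,0,-0.6]},{"trans":[-0.064,-0.064,0],"rotvec":[0,0,-0.7]},{"trans":[-0.073,-0.073,0],"rotvec":[0,0,-0.8]},{"trans":[-0.082,-0.082,0],"rotvec":[0,0,-0.9]},{"trans":[-0.091,-0.091,0],"rotvec":[0,0,-1]},{"trans":[-0.1,-0.1,0],"rotvec":[0,0,-1.1]},{"trans":[-0.11,-0.11,0],"rotvec":[0,0,-1.2]}]}}

```text
t: 7.77
position: [0.4738, -0.1828, 0.2114]
tcp_rot: [-0.0, 0.952, 0.305, -0.001]
wrist_force: [0.3, -0.0, -0.2]
finger_gap: 0.0001
gripper_force: 0.0
```

Create tg.py:
```python
from h import *
import sys
o=manip.observe();p=np.load('p.npy');p0=o['position']
Rt=R.from_quat(np.roll(o['tcp_rot'],-1)).as_matrix()
tgt=fix(p,[float(sys.argv[1]),0,float(sys.argv[2])])[0]
fw=R.from_euler('z',p[2]).as_matrix()
T=np.c_[-fw[:,0],fw[:,1],[0,0,-1]]
print('tool d',(Rt.T@(tgt-p0)).round(4),'rv',R.from_matrix(Rt.T@T).as_rotvec().round(3),o['joint_positions'].round(2),'fixture frame',(fw.T@(p0-[p[0],p[1],0])).round(4),'F fix',(fw.T@o['wrist_force']).round(1),o['t'])
```

```bash
python3 tg.py -.136 .211
```

```text
tool d [ 0.0629 -0.1389  0.0004] rv [-1.000e-03  1.000e-03 -1.181e+00] [-0.56  0.43  1.06  1.99 -0.45  0.98 -0.23] fixture frame [ 0.0164 -0.0054  0.2114] F fix [ 0.1  0.3 -0.2] 7.7667
```

{"op": "drive_effector", "data": {"segments": [{"trans":[0.005,-0.011,0],"rotvec":[0,0,-0.1]},{"trans":[0.01,-0.022,0],"rotvec":[0,0,-0.2]},{"trans":[0.015,-0.034,0],"rotvec":[0,0,-0.3]},{"trans":[0.021,-0.046,0],"rotvec":[0,0,-0.4]},{"trans":[0.026,-0.058,0],"rotvec":[0,0,-0.5]},{"trans":[0.031,-0.07,0],"rotvec":[0,0,-0.6]},{"trans":[0.037,-0.081,0],"rotvec":[0,0,-0.7]},{"trans":[0.042,-0.093,0],"rotvec":[0,0,-0.8]},{"trans":[0.047,-0.104,0],"rotvec":[0,0,-0.9]},{"trans":[0.053,-0.116,0],"rotvec":[0,0,-1]},{"trans":[0.058,-0.128,0],"rotvec":[0,0,-1.1]},{"trans":[0.063,-0.139,0],"rotvec":[0,0,-1.18]}]}}

```text
t: 8.77
position: [0.4451, -0.0328, 0.2114]
tcp_rot: [-0.001, 0.621, 0.783, -0.0]
wrist_force: [0.1, -0.7, 0.5]
finger_gap: 0.0002
gripper_force: 0.0
```

{"op": "drive_effector", "data": {"segments": [{},{}], "quiet": true}}

```text
ok
```

```bash
python3 tg.py -.136 .118
```

Run:
```python
from h import *
a=manip.get_image('scene')['color'][130:270,180:420]
b=manip.get_image('wrist')['color']
cv2.imwrite('pics/c4.png',np.hstack([cv2.resize(a,(411,240),interpolation=cv2.INTER_CUBIC),cv2.resize(b,(384,240))]))
```

```text
tool d [ 0.0004 -0.0012  0.0936] rv [-0.001 -0.    -0.007] [-0.76  0.19  0.82  2.12 -0.18  0.9   0.39] fixture frame [-0.1356  0.0013  0.2116] F fix [ 0.3  0.4 -0.1] 8.9333
```

View pics/c4.png

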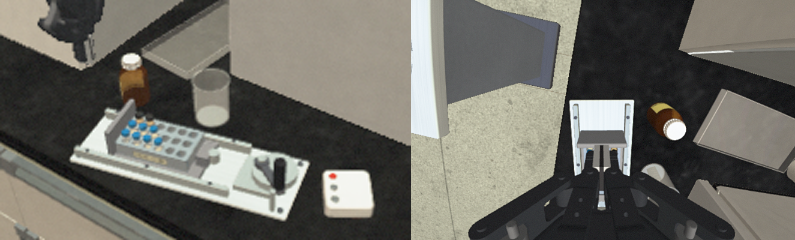

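Run:
```python
from h import *
d=manip.get_image('wrist');p=np.load('p.npy');cv2.imwrite('pics/c5.png',d['color'][170:400,200:440].repeat(3,0)[:600].repeat(3,1))
for sx in(-.032,-.037,-.042):
  r=sx-.066
  print(sx,'plate rear top',((proj(d,fix(p,[[r,.0375,.058],[r,-.0375,.058],[r,0.,.058],[r+.008,0.,.058]]))-[200,170])*3).round().tolist())
print('rear corners',((proj(d,fix(p,[[-.155,.054,.006],[-.155,-.054,.006]]))-[200,170])*3).round().tolist())
o=manip.observe();Rt=R.from_quat(np.roll(o['tcp_rot'],-1)).as_matrix()
print('tip',((proj(d,[o['position']+Rt@[x,0,.073] for x in(-.011,.011)])-[200,170])*3).round().tolist())
```

```text
-0.032 plate rear top [[474.0, 224.0], [221.0, 226.0], [347.0, 225.0], [348.0, 249.0]]
-0.037 plate rear top [[475.0, 209.0], [220.0, 211.0], [347.0, 210.0], [347.0, 234.0]]
-0.042 plate rear top [[475.0, 193.0], [219.0, 195.0], [347.0, 195.0], [347.0, 219.0]]
rear corners [[509.0, -6.0], [184.0, -3.0]]
tip [[351.0, 310.0], [351.0, 210.0]]
```

View pics/c5.png

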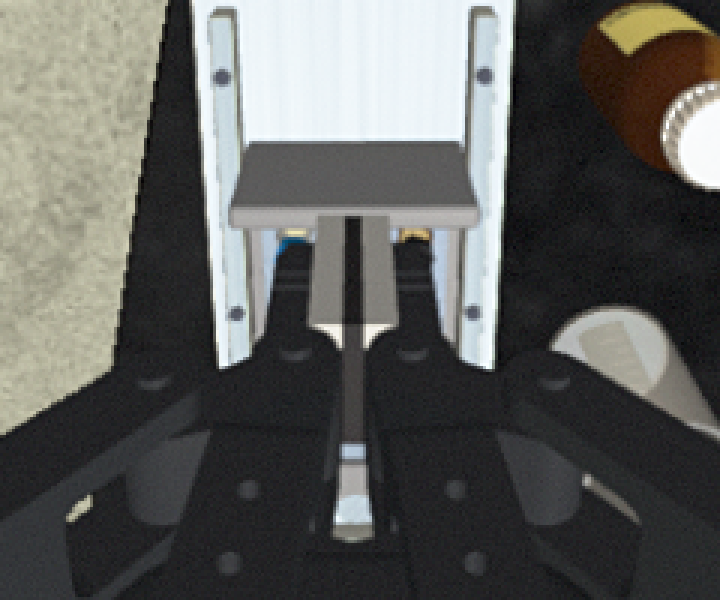

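{"op": "drive_effector", "data": {"segments": [{"trans":[0,0,0.025]},{"trans":[0,0,0.05]},{"trans":[0,0,0.075]},{"trans":[0,0,0.098]},{"trans":[0,-0.001,0.098]},{"trans":[-0.006,-0.001,0.098]},{"trans":[-0.012,-0.001,0.098]},{"trans":[-0.016,-0.001,0.098]},{"trans":[-0.016,-0.001,0.098]}]}}

```text
t: 9.83
position: [0.4501, -0.0504, 0.1154]
tcp_rot: [0.001, 0.624, 0.781, 0.001]
wrist_force: [0.3, -1.1, -0.1]
finger_gap: -0.0001
gripper_force: 0.0
```

```bash
python3 tg.py -.068 .112
```

```text
tool d [-0.0499 -0.0013  0.0034] rv [ 0.004  0.001 -0.008] [-0.58  0.39  0.71  2.19 -0.4   0.69  0.63] fixture frame [-0.1179  0.0017  0.1154] F fix [ 1.1  0.1 -0.1] 9.8333
```

{"op": "drive_effector", "data": {"segments": [{"trans":[-0.004,0,0]},{"trans":[-0.008,0,0]},{"trans":[-0.012,0,0]},{"trans":[-0.016,0,0]},{"trans":[-0.02,0,0]},{"trans":[-0.024,0,0]},{"trans":[-0.028,0,0]},{"trans":[-0.031,0,0]},{"trans":[-0.034,0,0]},{"trans":[-0.036,0,0]},{"trans":[-0.038,0,0]},{"trans":[-0.04,0,0]}]}}

```text
t: 10.83
position: [0.4576, -0.0878, 0.1138]
tcp_rot: [-0.0, 0.624, 0.782, 0.0]
wrist_force: [-1.0, 5.1, 4.9]
finger_gap: -0.0002
gripper_force: 2.7
```

```bash
python3 tg.py -.068 .112
```

```text
tool d [-0.0118 -0.0004  0.0018] rv [-0.    -0.001 -0.006] [-0.48  0.41  0.7   2.16 -0.41  0.7   0.72] fixture frame [-0.0797  0.0004  0.1138] F fix [-5.2  0.2  4.9] 10.8333
```

{"op": "drive_effector", "data": {"segments": [{"trans":[-0.003,0,0]},{"trans":[-0.006,0,0]},{"trans":[-0.009,0,0]},{"trans":[-0.011,0,0]},{"trans":[-0.013,0,0]},{"trans":[-0.015,0,0]},{"trans":[-0.015,0,0]},{"trans":[-0.015,0,0]}]}}

```text
t: 11.5
position: [0.4603, -0.0993, 0.1138]
tcp_rot: [-0.003, 0.623, 0.782, 0.001]
wrist_force: [-3.3, 13.3, 11.1]
finger_gap: 0.0
gripper_force: 6.6
```

```bash
python3 tg.py -.068 .112
```

```text
tool d [-0.     -0.0005  0.0018] rv [-0.002 -0.007 -0.005] [-0.45  0.42  0.69  2.14 -0.42  0.71  0.75] fixture frame [-0.068   0.0005  0.1138] F fix [-13.7  -0.1  11.1] 11.5
```

{"op": "drive_effector", "data": {"segments": [{"trans":[-0.003,0,0]},{"trans":[-0.004,0,0]},{"trans":[-0.004,0,0]},{"trans":[-0.004,0,0]}]}}

```text
t: 11.83
position: [0.4605, -0.0997, 0.1138]
tcp_rot: [-0.007, 0.622, 0.783, 0.003]
wrist_force: [-5.3, 20.0, 17.1]
finger_gap: -0.0003
gripper_force: 10.8
```

```bash
python3 tg.py -.068 .112
```

```text
tool d [ 0.0005 -0.0006  0.0018] rv [-0.004 -0.014 -0.003] [-0.44  0.42  0.69  2.14 -0.42  0.72  0.76] fixture frame [-0.0675  0.0006  0.1138] F fix [-20.7  -0.6  17.1] 11.8333
```

{"op": "drive_effector", "data": {"segments": [{"trans":[0.01,0,0]},{"trans":[0.02,0,0]},{"trans":[0.035,0,0]},{"trans":[0.045,0,0]},{"trans":[0.045,0,-0.03]},{"trans":[0.045,0,-0.07]},{"trans":[0.045,0,-0.1]},{"trans":[0.045,0,-0.13]},{"trans":[0.045,0,-0.13]},{"trans":[0.045,0,-0.13]}]}}

```text
t: 12.67
position: [0.4529, -0.0631, 0.2451]
tcp_rot: [0.002, 0.624, 0.782, 0.002]
wrist_force: [-0.9, -0.4, -0.4]
finger_gap: 0.0002
gripper_force: 0.0
```

Run:
```python
from h import *
a=manip.get_image('scene')['color'][150:265,215:405]
cv2.imwrite('pics/c6.png',cv2.resize(a,None,fx=4,fy=4,interpolation=cv2.INTER_CUBIC))
```

```text
(no output)
```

View pics/c6.png

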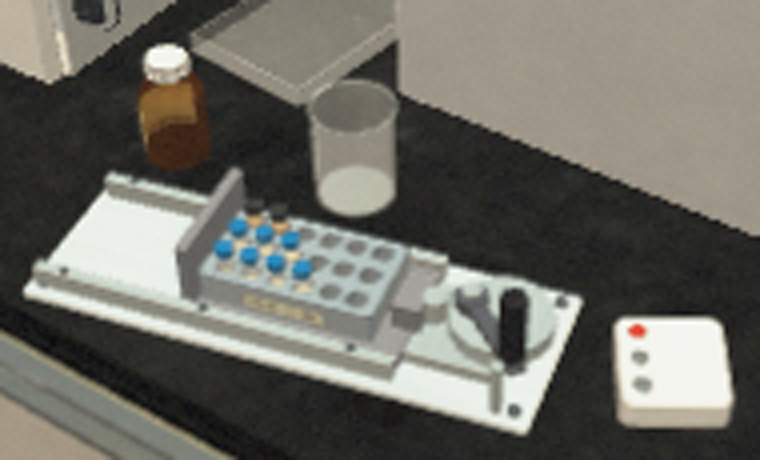

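The picture shows the plate meeting the pedestal, with the nose at the cam at about (435,300). The lever is at its post, with the knob at (512,325), and the beaker, bottle and timer have not moved.

```bash
python3 -c "
from workcell import manip
print(manip.hand_in())"
```

```text
the job is handed in; nothing more can be done
None
```

The job is handed in with no verdict shown: the cam lever was pushed to its stop post first, then the slide was pushed fully home, the robot is clear, and in the last picture the beaker, bottle and timer look unmoved.

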